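Load the amber cell and hold the light shutter half open

ROBOT

A 7-joint arm with a two-finger parallel gripper is mounted at the origin on the work surface. World frame = base frame: x ahead of the robot, y to its left, z up, the work surface at z = 0. Lengths are in mm, angles in rad, forces in N, time in s.
With the tool pointing down it reaches from about 425 to 825 mm from the base axis. Payload 3.6 kg.
Tool frame: the origin (TCP) lies at the very end of the fingers, on their centre line; the grasp point (between the pads) lies bot.grip_depth behind it (bot.grip_depth is the distance from the TCP to the grasp point, in mm); z points along the fingers, y is the line along which they close (so a half turn about z gives the same grasp; the last joint's range is limited). The gripper opens to 93 mm and grips with 3 to 60 N. Pads are 15 mm wide; open, the fingers measure 128 mm over their backs; the gripper's body (75 mm by 188 mm) begins 65 mm behind the grasp point.
Start: joints at [-1.21, 0.615, -0.013, 1.423, 0.008, 1.103, -0.04], TCP at [245.762, 601.715, 193.64] pointing down, gripper open.
Joint ranges: [-3.12, 3.12], [-0.3, 2.06], [-1.34, 1.32], [0.26, 2.42], [-1.36, 4.5], [0.01, 1.98], [-2.84, 2.84]. Speed limits (rad/s): [2.79, 2.79, 3.14, 3.14, 3.14, 3.14, 3.14].

INTERFACE

Orientations are given as a unit quaternion [x, y, z, w].
In Python, from plant import readout, vision, bot gives the robot as it stands.
- The arm moves only by the tool apply_moves, never from a script. Its argument "commands" is a list of rows, each a list of 7 numbers: the turn, a rotation vector about the tool's x, y, z in degrees, then the shift along the tool's x, y, z in mm, then the closure, from -1 (fully open) to 1 (shut), so that 0 is half open. A call has 1 to 5 rows; each row is the pose to reach, as a shift and turn from the pose commanded when the call began, along the tool's axes at that moment; what a row does not reach only later rows make up. A row lasts 1/12 s, in which the tool goes at most 41.7 mm and 7.16 degrees, less where a joint would pass 70% of its speed; a pose out of reach is approached as far as the arm can. A call with a gripper value outside its range is refused whole. The fingers move at their own pace and stop on an object; "force" is the grip in N (left out, the last holds). Time passes only in rows, so rows that repeat a pose let the fingers close. It gives the time, the measured TCP pose, the force, the opening and the grip force at its end, in the units of the state.
- readout.observe(): the state, without advancing time (a new reading comes with each control period).
- vision.camera(name): name is "side" or "top"; returns a dict with "pixels" (384x512x3 uint8, red, green, blue), "range_z" (384x512 float32, mm along the optical axis (not along the pixel's ray), 0 where there is no reading), "fx", "fy", "cx", "cy" (pixels), "distortion" ([k1, k2, p1, p2, k3] as OpenCV has them; the pictures are not rectified), "origin" and "attitude" of the camera in the world. Camera axes: x right, y up, looking along -z (the intrinsics and any distortion apply to the point x, -y, -z); pixel columns grow to the right and rows downward; lengths in mm; the calibration is good to about 2 mm. A picture is of the moment at which its call begins.
- bot.sign_off(): hands the job in; it is judged then, once.
The state is a dict: "t": time; "joint_pos": joint angles; "joint_vel": joint speeds; "joint_efforts": joint torques, N m; "tcp_pos": TCP position; "eef_rot": TCP orientation; "contact_force": force on the tool from outside, world axes, zero at the start; "wrist_torque": the same for the moment, N m; "grip_width": opening from 0.0 (shut) to 1.0 (fully open); "finger_force": force on a finger pad.
Only numpy, scipy, OpenCV 4.12 (cv2) and the standard library are available. Lean on these libraries where they do the work, as an engineer would, in place of code of your own. Each camera call takes 0.05 s, during which the arm holds its last target. There are 200 camera calls.

TASK

Take the amber glass cell (yellow cap) out of the rack, gripping it lightly because the glass is thin (about 20 to 40 N of grip), lower it right to the bottom of the steel well on the reader before letting go, and leave it standing there. Then slide the reader's sprung shutter by its red tab until the yellow light window is half uncovered, and finish while still holding it there with the fingers: the spring shuts it if you let go. Leave the other two cells in their rack and do not disturb the flask, beaker and steel cup standing around.

Things in the scene. Friction and masses are not known exactly. Their poses are not given: they have to be found in the camera images.
- amber_cell: loose stoppered glass cell, upright round cylinder 26 mm diameter, 80 mm tall, about 60 g: amber glass below, yellow cap (top 14 mm, same diameter). Origin at the centre of its underside, z up. Starts in any of the three rack holes.
- green_cell: bystander, same size cell in green glass with a green cap, standing in the rack
- clear_cell: bystander, same size cell in clear glass with a white cap, standing in the rack
- rack: fixed grey rack block 250 x 66 x 22 mm (x, y, z), origin at the centre of its underside; three round holes 31 mm wide and 14 mm deep in a row along its x, at -85, 0 and +85 mm; each holds one cell, whose underside is 8 mm above the table
- reader: fixed instrument, white housing, blue deck 188 x 308 mm (its x, y) 70 mm above the table; origin at the centre of its underside. On the deck: at y = +100 mm a steel well block 64 x 64 mm, 34 mm high; around y = 0 the light window and shutter between two dark rails 8 mm high running along y; two steel posts 22 mm high at y = +136, x = -74 and +74 mm
- well_floor (a point): centre of the floor of the well, 78 mm above the table. The round hole above it is 30 mm wide and 26 mm deep; a seated cell stands with its underside here and sticks out 54 mm above the block
- window_mid (a point): middle of the yellow light window, which is 60 mm long along the reader's y and 36 mm wide; a white line on each rail marks this middle, where the shutter's edge stands at half opening
- shutter (a joint): opening of the aluminium shutter: 0 = shut (spring home), 0.060 m = fully open, 0.030 m = half. It slides towards the reader's -y. The spring pushes it shut with about 3 N at 0, 9 N at half and 15 N fully open.
- tab (a point): foot of the red upright tab on the shutter, 30 mm along the reader's x, 10 mm thick along its y (the sliding direction), 40 mm tall; this point is the centre of its underside, 76.5 mm above the table, axes parallel to the reader's. Moves with the shutter; pinch it from above across its 10 mm thickness or push it towards -y.
- flask: bystander, loose conical glass flask with yellow rings and a black stopper, 92 mm wide, 150 mm tall, origin under its centre
- beaker: bystander, loose open glass beaker 70 mm wide, 90 mm tall, origin under its centre
- steel_cup: bystander, loose ribbed steel cup 60 mm wide, 55 mm tall, origin under its centre
Things that resemble listed ones, but are neither listed nor needed, are in the scene too. Leave any blue look-alike of the amber_cell alone.

How it is judged:
By the outcome, as a careful person would: the job done as asked, in the order asked, and still so for the second after the job is handed in, while the arm keeps its last pose, push and grip.
It also fails if it takes over 51 s, if anything falls off the work surface, if the arm or the gripper's body presses on something with over 40 N, if the wrist force passes 120 N, or if a joint passes its speed limit or range.

## Working session

There is one attempt and no reset: what is moved stays moved. The work goes in short steps, Python scripts to look and compute and a tool call to move; the robot and the scene stay as the last step left them, time stands still between calls to the robot, and variables do not carry over. Pictures are saved under pics/ and viewed, at most 10 in all, crops included, and the job is handed in when it is done.

Besides the shell and the picture viewer there is one more tool, called after "Emit:" by a JSON object that holds its "method" and its "body", one argument or row to a line. apply_moves: Moves the arm, as the interface text tells. Its arguments: {"type":"object","properties":{"commands":{"type":"array"},"force":{"type":"number"}},"required":["commands"]}

```bash
mkdir -p pics; python3 - <<'E'
from plant import readout, vision, bot
import cv2,numpy as np,pickle
print(readout.observe(), bot.grip_depth)
for n in("top","side"):
    c=vision.camera(n); pickle.dump(c,open(n+".pkl","wb"))
    cv2.imwrite(f"pics/{n}0.png",cv2.cvtColor(c["pixels"],cv2.COLOR_RGB2BGR))
    print(n,{k:v for k,v in c.items() if k not in("pixels","range_z")})
E
```

```text
{'t': 0.0, 'joint_pos': array([-1.20948866,  0.61591321, -0.01257193,  1.42492549,  0.00811931,
        1.10337361, -0.04039726]), 'joint_vel': array([-0.00231162, -0.00058979, -0.00128338, -0.00085013, -0.00149487,
        0.0009484 , -0.00180727]), 'joint_efforts': array([ 1.05128765e-03, -4.58948779e+01,  2.09849803e-01, -1.65745139e+01,
       -6.09547086e-02,  2.07964081e-02,  2.47223988e-04]), 'tcp_pos': array([245.49844522, 600.92181884, 192.47647754]), 'eef_rot': array([ 1.92670326e-01,  9.81262705e-01, -1.26757493e-03, -2.08135449e-04]), 'contact_force': array([ 0.37258044, -0.3926977 ,  0.93060014]), 'wrist_torque': array([-0.00164369,  0.01636037, -0.03161524]), 'finger_force': 0.0, 'grip_width': 0.9988890279142475} 18.8
top {'fx': 451.5350185271023, 'fy': 451.5350185271023, 'cx': 255.45557794199806, 'cy': 187.19582403304125, 'distortion': array([0.04665597, 0.        , 0.        , 0.        , 0.        ]), 'origin': array([ 490.55921549,   13.33811964, 1288.0947136 ]), 'attitude': array([-0.02655862,  0.02833504,  0.71223222, -0.70086877])}
side {'fx': 437.37397803641375, 'fy': 437.37397803641375, 'cx': 255.11652960681454, 'cy': 190.26620127429203, 'distortion': array([0.02218509, 0.        , 0.        , 0.        , 0.        ]), 'origin': array([193.53195174, 934.68278733, 654.45629576]), 'attitude': array([-0.1057107 ,  0.49734749,  0.84477066, -0.16683301])}
```

View pics/top0.png

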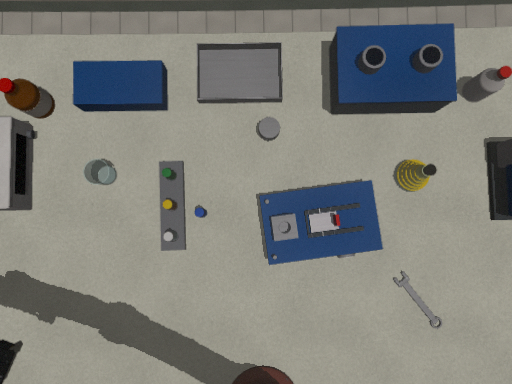

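View pics/side0.png

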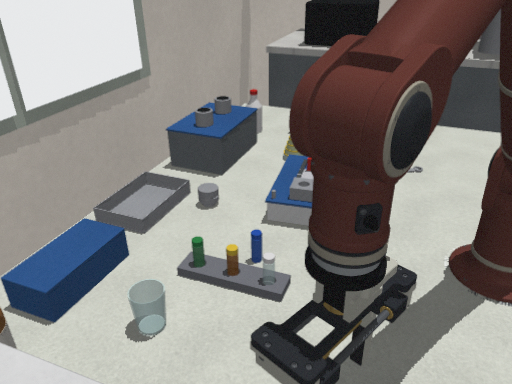

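Candidates in the top view: yellow cap (168,204), green cap (168,173), white cap (168,237), and blue look-alike (200,212) standing outside the rack. I choose the yellow cap, which is the amber cell at (232,260) in the side view. The reader's well is at (285,228) and the red tab at (337,220).

```bash
cat > h.py <<'E'
import cv2,numpy as np,pickle
from scipy.spatial.transform import Rotation as R
def cloud(c,H=None):
    h,w=c["range_z"].shape; K=np.array([[c["fx"],0,c["cx"]],[0,c["fy"],c["cy"]],[0,0,1]])
    u,v=np.meshgrid(np.arange(w),np.arange(h)); p=np.stack([u,v],-1).reshape(-1,1,2).astype(np.float64)
    n=cv2.undistortPoints(p,K,np.asarray(c["distortion"],float)).reshape(h,w,2)
    d=np.dstack([n[...,0],-n[...,1],-np.ones((h,w))])@R.from_quat(c["attitude"]).as_matrix().T
    o=np.asarray(c["origin"])
    P=o+d*c["range_z"][...,None]
    if H is not None: P=o+d*((H-o[2])/d[...,2])[...,None]
    return P
def hsv(c): return cv2.cvtColor(c["pixels"],cv2.COLOR_RGB2HSV)
E
python3 - <<'E'
from h import *
t=pickle.load(open("top.pkl","rb")); s=pickle.load(open("side.pkl","rb"))
for n,c in(("top",t),("side",s)):
    P=cloud(c); h=hsv(c); Hh,S,V=[h[...,i].astype(int) for i in range(3)]
    def rep(k,m,H):
        if m.sum()<4: print(n,k,"few"); return
        Q=cloud(c,H)[m]; print(n,k,m.sum(),"z",np.percentile(P[m][:,2],[5,50,95]).round(1),"plane mid",((Q.min(0)+Q.max(0))/2).round(1)[:2],"mean",Q.mean(0).round(1)[:2],"ext",np.ptp(Q,0).round(1)[:2],"depthmean",P[m].mean(0).round(1))
    x,y=P[...,0],P[...,1]
    ok=(x>200)&(x<800)&(c["range_z"]>0)
    box=ok&(y>150)&(y<400)&(P[...,2]>78)&(P[...,2]<96)
    rep("yellow",box&(abs(Hh-25)<8)&(S>150),88)
    rep("green",box&(abs(Hh-65)<20)&(S>120),88)
    rep("blue",ok&(y>80)&(y<300)&(abs(Hh-115)<10)&(S>150)&(P[...,2]>60)&(y>60)&(abs(x-450)<60),80)
    rd=ok&(y<60)&(y>-320)&(x<620)
    rep("red",rd&((Hh<8)|(Hh>172))&(S>150)&(P[...,2]>80),116.5)
    rep("redtop",rd&((Hh<8)|(Hh>172))&(S>150)&(P[...,2]>110),116.5)
    rep("well",rd&(S<70)&(abs(P[...,2]-104)<5)&(y>-80),104)
    m=rd&(abs(Hh-110)<12)&(S>120)&(abs(P[...,2]-70)<8)
    Q=cloud(c,70)[m][:,:2].astype(np.float32); 
    if n=="top": print("deck",cv2.minAreaRect(Q))
    w=rd&(S<70)&(abs(P[...,2]-104)<5)&(y>-80)
    if n=="top":
      print("wellrect",cv2.minAreaRect(cloud(c,104)[w][:,:2].astype(np.float32)))
      a=t["pixels"][150:270,150:390]; cv2.imwrite("pics/crop.png",cv2.cvtColor(cv2.resize(a,(800,400),interpolation=cv2.INTER_CUBIC),cv2.COLOR_RGB2BGR))
E
```

```text
top yellow 71 z [83.2 87.2 90.5] plane mid [543.  243.5] mean [543.1 244.3] ext [21.4 23.8] depthmean [543.1 244.5  87.3]
top green 59 z [84.1 86.7 90.9] plane mid [628.3 247.4] mean [627.9 246.6] ext [21.5 21.3] depthmean [628.  246.8  86.9]
top blue few
top red 37 z [111.4 115.  119.1] plane mid [ 493.3 -199.8] mean [ 493.9 -200.3] ext [25.9  9.9] depthmean [ 493.9 -200.5  115. ]
top redtop 35 z [112.4 115.5 119.2] plane mid [ 493.3 -199.8] mean [ 493.9 -200.3] ext [25.9  9.8] depthmean [ 493.9 -200.5  115.4]
top well 345 z [100.1 103.4 106.4] plane mid [476.1 -54.6] mean [476.8 -54. ] ext [64.8 50. ] depthmean [476.8 -54.1 103.4]
deck ((489.10565185546875, -162.5790557861328), (185.11940002441406, 304.708740234375), 6.839596748352051)
wellrect ((476.1520080566406, -54.20753860473633), (49.760257720947266, 64.9732437133789), 89.09905242919922)
side yellow 90 z [79.5 87.4 89.7] plane mid [542.1 252.5] mean [542.6 252.2] ext [27.2 34.7] depthmean [543.7 250.1  86.2]
side green 84 z [79.9 87.3 89.9] plane mid [626.8 253.8] mean [627.5 253.7] ext [29.8 34.1] depthmean [628.7 251.7  86.3]
side blue few
side red 42 z [ 83.5  99.9 117.7] plane mid [ 495.7 -165. ] mean [ 495.5 -163.5] ext [26.3 74.4] depthmean [ 504.3 -195.5  100.6]
side redtop 12 z [111.9 115.7 118.7] plane mid [ 503.2 -191.7] mean [ 502.9 -193.3] ext [11.3 20.9] depthmean [ 503.4 -195.3  115.5]
side well 191 z [ 99.7 104.  105.8] plane mid [479.3 -51.9] mean [481.5 -49. ] ext [63.3 59.4] depthmean [481.7 -49.7 103.6]
```

View pics/crop.png

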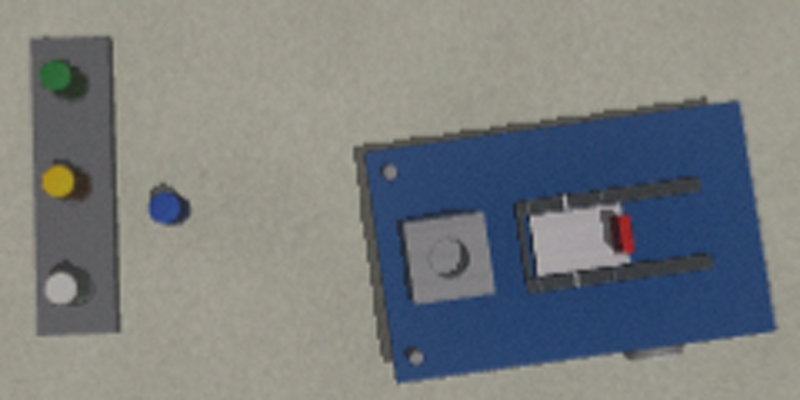

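The crop confirms it: yellow cap at crop (58,182), with green above, white below and the blue look-alike outside the rack at (167,207). The well hole is at (448,257) and the red tab at (622,234). Moving towards the amber cell now.

Emit:
{"method": "apply_moves", "body": {
  "commands": [
    [0, 0, -6, -35, -19, 0, -0.2],
    [0, 0, -12, -70, -38, 0, -0.2],
    [0, 0, -18, -106, -56, 0, -0.2],
    [0, 0, -24, -141, -75, 0, -0.2],
    [0, 0, -29, -176, -94, 0, -0.2]
  ],
  "force": 30
}}

```text
t: 0.52
tcp_pos: [373.9, 446.2, 193.1]
eef_rot: [-0.062, 0.998, -0.001, -0.0]
contact_force: [1.0, 0.1, 0.4]
grip_width: 0.688
finger_force: 0.0
```

```bash
python3 - <<'E'
from h import *
c=pickle.load(open("top.pkl","rb"));P=cloud(c);h=hsv(c);S=h[...,1];x,y,z=P[...,0],P[...,1],P[...,2]
near=(abs(x-478)<45)&(abs(y+62)<45)
w=near&(S<70)&(abs(z-104)<6)
print("block",cv2.minAreaRect(cloud(c,104)[w][:,:2].astype(np.float32)))
hole=near&(z<98)&(np.hypot(x-478,y+62)<26)
Q=cloud(c,104)[hole]; print("hole",hole.sum(),Q.mean(0),np.ptp(Q,0))
E
```

```text
block ((477.014404296875, -63.83980941772461), (63.17887496948242, 63.95175552368164), 7.175957202911377)
hole 101 [476.94323167 -63.73802191 104.        ] [26.19281999 34.09936256  0.        ]
```

Emit:
{"method": "apply_moves", "body": {
  "commands": [
    [0, 0, 0, -21, -33, 0, -0.2],
    [0, 0, 0, -43, -67, 0, -0.2],
    [0, 0, 0, -64, -101, 0, -0.2],
    [0, 0, 0, -86, -134, 0, -0.2],
    [0, 0, 0, -107, -168, 0, -0.2]
  ]
}}

```text
t: 0.93
tcp_pos: [500.0, 292.2, 193.3]
eef_rot: [-0.059, 0.998, -0.0, -0.0]
contact_force: [-0.8, 0.9, -0.1]
grip_width: 0.6
finger_force: 0.0
```

Emit:
{"method": "apply_moves", "body": {
  "commands": [
    [0, 0, 0, -18, -28, 0, -0.2],
    [0, 0, 0, -36, -56, 0, -0.2],
    [0, 0, 0, -36, -56, 25, -0.2],
    [0, 0, 0, -36, -56, 50, -0.2],
    [0, 0, 0, -36, -56, 50, -0.2]
  ]
}}

```text
t: 1.35
tcp_pos: [538.4, 239.8, 138.7]
eef_rot: [-0.058, 0.998, -0.002, -0.005]
contact_force: [-0.2, 0.4, -1.2]
grip_width: 0.599
finger_force: 0.0
```

```bash
python3 - <<'E'
from h import *
from plant import readout,vision
o=readout.observe();print(o["tcp_pos"],o["eef_rot"],o["t"],o["contact_force"])
c=vision.camera("side");cv2.imwrite("pics/s1.png",cv2.cvtColor(cv2.resize(c["pixels"][150:340,120:370],(750,570)),cv2.COLOR_RGB2BGR))
E
```

```text
[538.43777962 239.81949256 138.66648996] [-0.05833545  0.99828194 -0.00215814 -0.00504828] 1.35 [-0.23298229  0.38746522 -1.2264666 ]
```

View pics/s1.png

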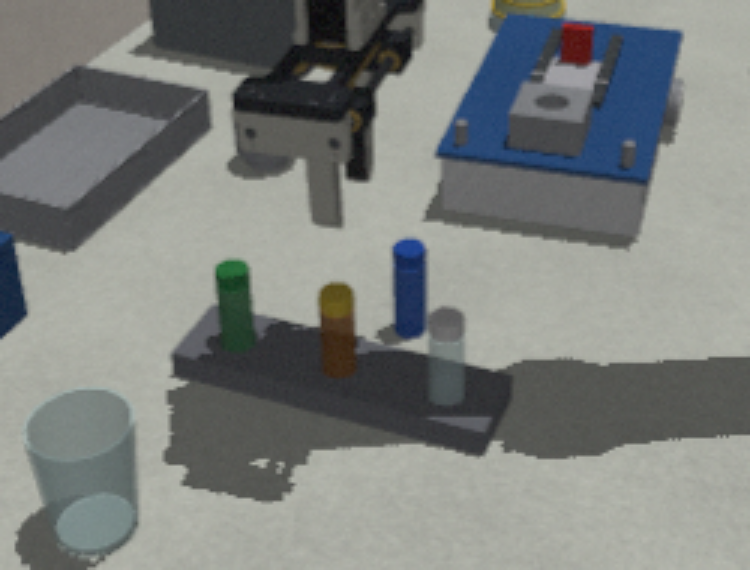

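The gripper hangs above the amber cell (crop 337,330) and its fingers straddle the cell with room to spare. I hold briefly to see the settled pose.

Emit:
{"method": "apply_moves", "body": {
  "commands": [
    [0, 0, 0, 0, 0, 0, -0.2],
    [0, 0, 0, 0, 0, 0, -0.2],
    [0, 0, 0, 0, 0, 0, -0.2],
    [0, 0, 0, 0, 0, 0, -0.2]
  ]
}}

```text
t: 1.73
tcp_pos: [542.1, 243.4, 145.0]
eef_rot: [-0.06, 0.998, 0.0, 0.001]
contact_force: [-0.0, -0.2, 0.0]
grip_width: 0.6
finger_force: 0.0
```

Emit:
{"method": "apply_moves", "body": {
  "commands": [
    [0, 0, 0, -1, 0, 25, -0.2],
    [0, 0, 0, -1, 0, 50, -0.2],
    [0, 0, 0, -1, 0, 75, -0.2],
    [0, 0, 0, -1, 0, 93, -0.2],
    [0, 0, 0, -1, 0, 93, -0.2]
  ]
}}

```text
t: 2.15
tcp_pos: [540.1, 241.7, 47.6]
eef_rot: [-0.059, 0.998, -0.001, -0.003]
contact_force: [-0.8, -1.3, -0.6]
grip_width: 0.604
finger_force: 0.0
```

Emit:
{"method": "apply_moves", "body": {
  "commands": [
    [0, 0, 0, 0, 0, 0, -0.2],
    [0, 0, 0, 0, 0, 0, -0.2],
    [0, 0, 0, 0, 0, 0, 0.2],
    [0, 0, 0, 0, 0, 0, 0.5],
    [0, 0, 0, 0, 0, 0, 1]
  ],
  "force": 30
}}

```text
t: 2.57
tcp_pos: [543.3, 243.1, 51.9]
eef_rot: [-0.059, 0.998, 0.0, 0.001]
contact_force: [-0.4, 0.3, -0.3]
grip_width: 0.433
finger_force: 0.0
```

Emit:
{"method": "apply_moves", "body": {
  "commands": [
    [0, 0, 0, 0, 0, 0, 1],
    [0, 0, 0, 0, 0, 0, 1],
    [0, 0, 0, 0, 0, 0, 1],
    [0, 0, 0, 0, 0, 0, 1],
    [0, 0, 0, 0, 0, 0, 1]
  ]
}}

```text
t: 2.98
tcp_pos: [542.9, 243.0, 51.0]
eef_rot: [-0.059, 0.998, 0.0, 0.0]
contact_force: [-0.6, 0.3, 2.8]
grip_width: 0.272
finger_force: 30.0
```

Emit:
{"method": "apply_moves", "body": {
  "commands": [
    [0, 0, 0, 0, 0, -10, 1],
    [0, 0, 0, 0, 0, -30, 1],
    [0, 0, 0, 0, 0, -55, 1],
    [0, 0, 0, 0, 0, -85, 1],
    [0, 0, 0, 0, 0, -115, 1]
  ]
}}

```text
t: 3.4
tcp_pos: [541.8, 242.2, 166.7]
eef_rot: [-0.059, 0.998, -0.0, -0.001]
contact_force: [0.5, 0.3, -0.3]
grip_width: 0.273
finger_force: 29.9
```

Emit:
{"method": "apply_moves", "body": {
  "commands": [
    [0, 0, 0, 0, 0, -15, 1],
    [0, 0, 0, 0, 0, -30, 1],
    [0, 0, 0, 0, 0, -30, 1],
    [0, 0, 0, 0, 0, -30, 1],
    [0, 0, 0, 0, 0, -30, 1]
  ]
}}

```text
t: 3.82
tcp_pos: [541.7, 242.2, 194.5]
eef_rot: [-0.059, 0.998, -0.001, -0.001]
contact_force: [1.0, 0.5, -1.1]
grip_width: 0.269
finger_force: 29.9
```

Emit:
{"method": "apply_moves", "body": {
  "commands": [
    [0, 0, 0, 7, -20, 0, 1],
    [0, 0, 0, 18, -52, 0, 1],
    [0, 0, 0, 30, -88, 0, 1],
    [0, 0, 0, 42, -124, 0, 1],
    [0, 0, 0, 54, -160, 0, 1]
  ]
}}

```text
t: 4.23
tcp_pos: [506.2, 75.7, 194.1]
eef_rot: [-0.06, 0.998, -0.0, -0.002]
contact_force: [0.9, -0.6, 0.4]
grip_width: 0.275
finger_force: 29.9
```

Emit:
{"method": "apply_moves", "body": {
  "commands": [
    [0, 0, 0, 12, -36, 0, 1],
    [0, 0, 0, 24, -72, 0, 1],
    [0, 0, 0, 36, -107, 0, 1],
    [0, 0, 0, 43, -127, 0, 1],
    [0, 0, 0, 47, -137, 0, 1]
  ]
}}

```text
t: 4.65
tcp_pos: [475.2, -68.4, 194.3]
eef_rot: [-0.056, 0.998, -0.001, -0.002]
contact_force: [0.2, 0.5, -1.0]
grip_width: 0.273
finger_force: 29.9
```

Emit:
{"method": "apply_moves", "body": {
  "commands": [
    [0, 0, 0, 0, 0, 10, 1],
    [0, 0, 0, 0, 0, 20, 1],
    [0, 0, 0, 0, 0, 30, 1],
    [0, 0, 0, 0, 0, 30, 1],
    [0, 0, 0, 0, 0, 30, 1]
  ]
}}

```text
t: 5.07
tcp_pos: [476.8, -62.9, 164.7]
eef_rot: [-0.06, 0.998, 0.001, -0.001]
contact_force: [0.4, -0.8, -0.5]
grip_width: 0.269
finger_force: 29.9
```

```bash
python3 - <<'E'
from h import *
from plant import readout,vision
o=readout.observe();print(o["tcp_pos"],o["eef_rot"],o["t"],o["contact_force"],o["joint_pos"][6])
c=vision.camera("side");P=cloud(c);h=hsv(c);H,S=h[...,0].astype(int),h[...,1]
x,y,z=[P[...,i] for i in range(3)]
near=(abs(x-478)<60)&(abs(y+62)<60)
a=near&(H<25)&(S>100)&(z>110)&(z<175)
print("amber",a.sum(),np.median(P[a],0),P[a].min(0),P[a].max(0))
yy,xx=np.nonzero(near&(z>70)); print(xx.min(),xx.max(),yy.min(),yy.max())
x0,y0=int(np.median(xx))-70,int(np.median(yy))-60
cv2.imwrite("pics/s2.png",cv2.cvtColor(cv2.resize(c["pixels"][y0:y0+110,x0:x0+145],(780,590),interpolation=cv2.INTER_CUBIC),cv2.COLOR_RGB2BGR));print(x0,y0)
E
```

```text
[476.77041313 -62.92714233 164.72492851] [-6.00458786e-02  9.98194576e-01  5.43317311e-04 -1.33653102e-03] 5.0667 [ 0.43341873 -0.84535668 -0.46890141] 1.7311657899511808
amber 158 [476.38318906 -51.29791873 152.31186681] [466.50982322 -64.87617184 123.99467636] [489.62676085 -46.89222259 174.70854684]
276 342 0 207
239 9
```

View pics/s2.png

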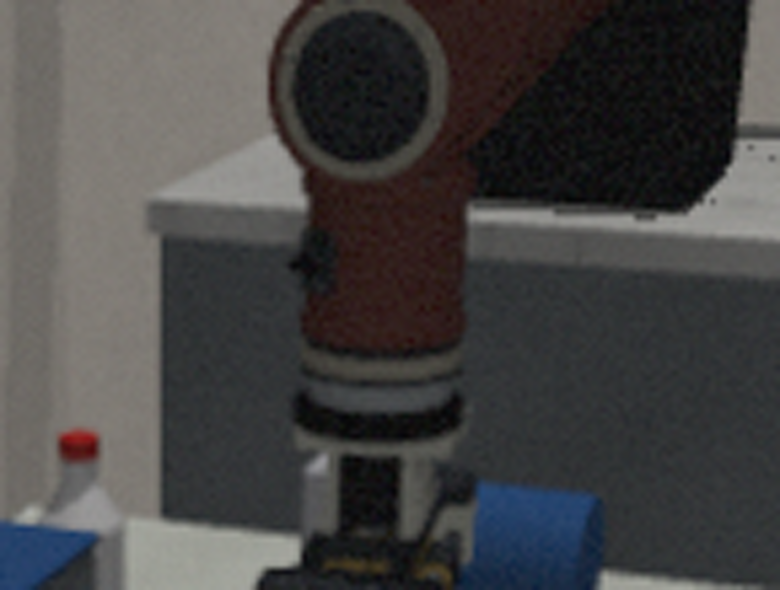

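The crop landed on the wrist, so it shows nothing useful. I re-crop on the cell and well.

```bash
python3 - <<'E'
from h import *
from plant import vision
c=vision.camera("side");cv2.imwrite("pics/s3.png",cv2.cvtColor(cv2.resize(c["pixels"][130:225,250:375],(750,570),interpolation=cv2.INTER_CUBIC),cv2.COLOR_RGB2BGR))
P=cloud(c);x,y,z=[P[...,i] for i in range(3)];S=hsv(c)[...,1];H=hsv(c)[...,0]
a=(abs(x-478)<30)&(abs(y+62)<30)&(H<25)&(S>100)&(z>118)&(z<140)
# ray-sideways: vertical silhouette at cell: column mid per row, cast to z at axis plane
for r in sorted(set(np.nonzero(a)[0])):
    cs=np.nonzero(a[r])[0]; print(r,cs.min(),cs.max(),end='; ')
b=(abs(x-478)<45)&(abs(y+62)<45)&(S<70)&(abs(z-104)<4); ys,xs=np.nonzero(b)
print("block",cv2.minAreaRect(cloud(c,104)[b][:,:2].astype(np.float32)))
p=P[a]; print(p.mean(0))
E
```

```text
174 300 307; 175 299 307; 176 300 307; 177 300 307; 178 300 306; 179 304 304; block ((478.3340148925781, -59.04515838623047), (64.44860076904297, 75.96381378173828), 7.128546237945557)
[477.99551737 -50.78168539 133.07606118]
```

View pics/s3.png

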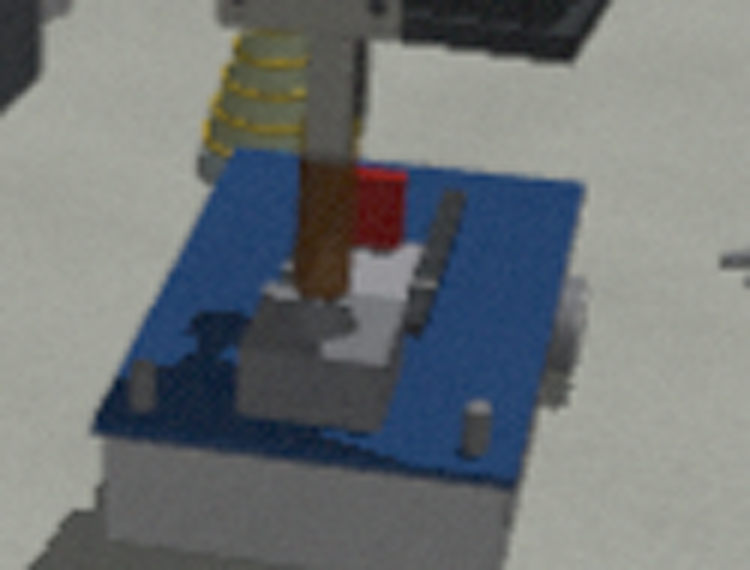

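The cell's lower end (crop 325,295) hangs about 18 mm over the steel block and looks centred over the hole. I lower it while watching the force.

Emit:
{"method": "apply_moves", "body": {
  "commands": [
    [0, 0, 0, 0, -1, 6, 1],
    [0, 0, 0, 0, -1, 12, 1],
    [0, 0, 0, 0, -1, 16, 1],
    [0, 0, 0, 0, -1, 19, 1],
    [0, 0, 0, 0, -1, 22, 1]
  ]
}}

```text
t: 5.58
tcp_pos: [477.3, -65.1, 143.2]
eef_rot: [-0.059, 0.998, 0.0, -0.0]
contact_force: [-0.2, 1.2, -0.5]
grip_width: 0.271
finger_force: 29.9
```

Emit:
{"method": "apply_moves", "body": {
  "commands": [
    [0, 0, 0, 0, 0, 0, 1],
    [0, 0, 0, 0, 0, 0, 1]
  ]
}}

```text
t: 5.75
tcp_pos: [477.4, -65.1, 143.5]
eef_rot: [-0.059, 0.998, 0.0, -0.0]
contact_force: [-0.2, 0.9, -1.8]
grip_width: 0.266
finger_force: 29.9
```

No contact with the underside at about 100 mm, so it has entered the hole (the rim is at 104). I continue down.

Emit:
{"method": "apply_moves", "body": {
  "commands": [
    [0, 0, 0, 0, 1, 2, 1],
    [0, 0, 0, 0, 1, 5, 1],
    [0, 0, 0, 0, 1, 8, 1],
    [0, 0, 0, 0, 1, 11, 1],
    [0, 0, 0, 0, 1, 13, 1]
  ]
}}

```text
t: 6.17
tcp_pos: [477.2, -64.1, 130.2]
eef_rot: [-0.059, 0.998, 0.0, -0.0]
contact_force: [0.3, -0.6, -0.8]
grip_width: 0.27
finger_force: 29.9
```

Emit:
{"method": "apply_moves", "body": {
  "commands": [
    [0, 0, 0, 0, 0, 2, 1],
    [0, 0, 0, 0, 0, 4, 1],
    [0, 0, 0, 0, 0, 6, 1],
    [0, 0, 0, 0, 0, 7, 1],
    [0, 0, 0, 0, 0, 8, 1]
  ]
}}

```text
t: 6.58
tcp_pos: [477.4, -64.2, 122.5]
eef_rot: [-0.059, 0.998, -0.0, -0.0]
contact_force: [-0.5, -1.0, -0.9]
grip_width: 0.271
finger_force: 29.9
```

Floor expected at TCP z near 121. I make small steps until it touches.

Emit:
{"method": "apply_moves", "body": {
  "commands": [
    [0, 0, 0, 0, 0, 0.5, 1],
    [0, 0, 0, 0, 0, 1, 1],
    [0, 0, 0, 0, 0, 1.5, 1],
    [0, 0, 0, 0, 0, 1.5, 1]
  ]
}}

```text
t: 6.92
tcp_pos: [477.4, -64.2, 121.1]
eef_rot: [-0.059, 0.998, -0.0, -0.0]
contact_force: [0.6, 0.1, -1.1]
grip_width: 0.268
finger_force: 29.9
```

Emit:
{"method": "apply_moves", "body": {
  "commands": [
    [0, 0, 0, 0, 0, 0.5, 1],
    [0, 0, 0, 0, 0, 1, 1],
    [0, 0, 0, 0, 0, 1, 1]
  ]
}}

```text
t: 7.17
tcp_pos: [478.1, -64.1, 120.9]
eef_rot: [-0.059, 0.998, -0.0, 0.001]
contact_force: [-0.2, 0.4, 5.0]
grip_width: 0.271
finger_force: 30.0
```

A 5 N reaction at the expected height means it has reached the floor. I release it.

Emit:
{"method": "apply_moves", "body": {
  "commands": [
    [0, 0, 0, 0, 0, 0, 0.4],
    [0, 0, 0, 0, 0, 0, 0.2],
    [0, 0, 0, 0, 0, 0, 0],
    [0, 0, 0, 0, 0, 0, 0],
    [0, 0, 0, 0, 0, 0, 0]
  ]
}}

```text
t: 7.58
tcp_pos: [477.3, -64.1, 119.9]
eef_rot: [-0.059, 0.998, 0.0, -0.0]
contact_force: [0.5, 0.1, -0.4]
grip_width: 0.492
finger_force: 0.0
```

Emit:
{"method": "apply_moves", "body": {
  "commands": [
    [0, 0, 0, 0, 0, -10, 0],
    [0, 0, 0, 0, 0, -30, 0],
    [0, 0, 0, 0, 0, -55, 0],
    [0, 0, 0, 0, 0, -70, 0],
    [0, 0, 0, 0, 0, -75, 0]
  ]
}}

```text
t: 8.0
tcp_pos: [478.9, -64.2, 197.4]
eef_rot: [-0.059, 0.998, -0.0, 0.002]
contact_force: [0.6, 0.5, 0.4]
grip_width: 0.504
finger_force: 0.0
```

Emit:
{"method": "apply_moves", "body": {
  "commands": [
    [0, 0, 0, 0, -30, 0, 0],
    [0, 0, 0, 0, -65, 0, 0],
    [0, 0, 0, 0, -100, 0, 0],
    [0, 0, 0, 0, -130, 0, 0],
    [0, 0, 0, 0, -137, 0, 0]
  ]
}}

```text
t: 8.42
tcp_pos: [492.4, -206.9, 194.1]
eef_rot: [-0.055, 0.998, -0.002, -0.001]
contact_force: [0.6, -0.3, -0.5]
grip_width: 0.499
finger_force: 0.0
```

Emit:
{"method": "apply_moves", "body": {
  "commands": [
    [0, 0, 0, 0, 0, 20, 0],
    [0, 0, 0, 0, 0, 40, 0],
    [0, 0, 0, 0, 0, 55, 0],
    [0, 0, 0, 0, 0, 55, 0],
    [0, 0, 0, 0, 0, 55, 0]
  ]
}}

```text
t: 8.83
tcp_pos: [492.8, -199.2, 139.1]
eef_rot: [-0.06, 0.998, 0.001, -0.001]
contact_force: [0.6, -0.0, 0.5]
grip_width: 0.501
finger_force: 0.0
```

```bash
python3 - <<'E'
from h import *
from plant import vision,readout
print(readout.observe()["tcp_pos"])
c=vision.camera("side");cv2.imwrite("pics/s4.png",cv2.cvtColor(cv2.resize(c["pixels"][120:225,250:375],(720,600),interpolation=cv2.INTER_CUBIC),cv2.COLOR_RGB2BGR))
E
```

```text
[ 492.80371507 -199.19517419  139.14609007]
```

View pics/s4.png

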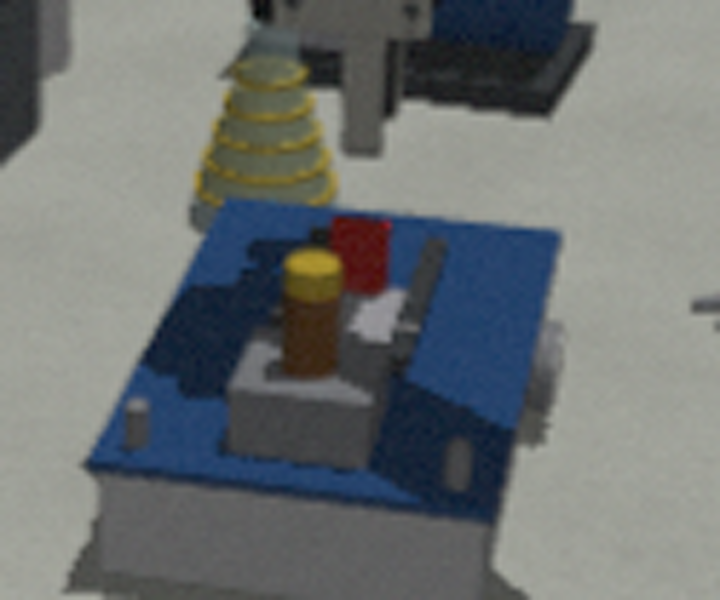

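The amber cell stands upright and seated in the well (crop 313,315). The fingers hang over the red tab (crop 360,255). I descend and pinch.

Emit:
{"method": "apply_moves", "body": {
  "commands": [
    [0, 0, 0, 0, -1, 15, 0],
    [0, 0, 0, 0, -1, 30, 0],
    [0, 0, 0, 0, -1, 43, 0],
    [0, 0, 0, 0, -1, 51, 0],
    [0, 0, 0, 0, -1, 51, 0]
  ]
}}

```text
t: 9.3
tcp_pos: [493.3, -200.7, 88.6]
eef_rot: [-0.059, 0.998, 0.0, -0.001]
contact_force: [0.1, -0.1, 0.6]
grip_width: 0.499
finger_force: 0.0
```

Emit:
{"method": "apply_moves", "body": {
  "commands": [
    [0, 0, 0, 0, 0, 0, 0.3],
    [0, 0, 0, 0, 0, 0, 0.6],
    [0, 0, 0, 0, 0, 0, 1],
    [0, 0, 0, 0, 0, 0, 1],
    [0, 0, 0, 0, 0, 0, 1]
  ],
  "force": 40
}}

```text
t: 9.72
tcp_pos: [494.0, -201.3, 89.7]
eef_rot: [-0.059, 0.998, -0.0, 0.0]
contact_force: [0.5, -0.3, 0.8]
grip_width: 0.194
finger_force: 0.0
```

Emit:
{"method": "apply_moves", "body": {
  "commands": [
    [0, 0, 0, 0, 0, 0, 1],
    [0, 0, 0, 0, 0, 0, 1],
    [0, 0, 0, 0, 0, 0, 1],
    [0, 0, 0, 0, 0, 0, 1]
  ]
}}

```text
t: 10.05
tcp_pos: [493.8, -201.1, 89.4]
eef_rot: [-0.059, 0.998, -0.0, 0.0]
contact_force: [-0.5, 0.5, 2.5]
grip_width: 0.089
finger_force: 40.0
```

Emit:
{"method": "apply_moves", "body": {
  "commands": [
    [0, 0, 0, 0, -5, 0, 1],
    [0, 0, 0, 0, -12, 0, 1],
    [0, 0, 0, 0, -19, 0, 1],
    [0, 0, 0, 0, -25, 0, 1],
    [0, 0, 0, 0, -29, 0, 1]
  ]
}}

```text
t: 10.47
tcp_pos: [496.9, -226.7, 89.3]
eef_rot: [-0.06, 0.998, 0.003, -0.001]
contact_force: [-2.1, 9.4, 6.7]
grip_width: 0.09
finger_force: 40.0
```

Emit:
{"method": "apply_moves", "body": {
  "commands": [
    [0, 0, 0, 0, -1, 0, 1],
    [0, 0, 0, 0, -1, 0, 1],
    [0, 0, 0, 0, -1, 0, 1],
    [0, 0, 0, 0, -1, 0, 1]
  ]
}}

```text
t: 10.8
tcp_pos: [496.9, -226.8, 89.3]
eef_rot: [-0.06, 0.998, 0.003, -0.001]
contact_force: [-1.3, 7.5, 7.0]
grip_width: 0.09
finger_force: 40.0
```

```bash
python3 - <<'E'
from h import *
from plant import vision,readout
for n in("top","side"):
    c=vision.camera(n); pickle.dump(c,open(n+"2.pkl","wb"))
    P=cloud(c);h=hsv(c);H=h[...,0].astype(int);S=h[...,1];x,y,z=[P[...,i] for i in range(3)]
    L=cloud(c,74)
    rd=(abs(L[...,0]-489)<50)&(abs(L[...,1]+165)<80)
    m=rd&(abs(H-27)<9)&(S>110)&(abs(z-73)<8); 
    u=np.array([-0.118,.993]); o=np.array([489.1,-162.6])
    if m.sum(): q=(L[m][:,:2]-o)@u; print(n,"yellow",m.sum(),np.percentile(q,[2,50,98]))
    r=rd&((H<8)|(H>172))&(S>140)&(z>80); 
    if r.sum(): q=(P[r][:,:2]-o)@u; print(n,"red",r.sum(),np.percentile(q,[2,50,98]))
    cr=c["pixels"][180:260,260:380] if n=="top" else c["pixels"][120:210,250:370]
    cv2.imwrite(f"pics/f_{n}.png",cv2.cvtColor(cv2.resize(cr,None,fx=3.2,fy=6,interpolation=cv2.INTER_CUBIC),cv2.COLOR_RGB2BGR))
a,b=cv2.imread("pics/f_top.png"),cv2.imread("pics/f_side.png"); cv2.imwrite("pics/f.png",np.hstack([cv2.resize(a,(395,500)),cv2.resize(b,(395,500))]))
print(readout.observe()["tcp_pos"])
E
```

```text
top yellow 110 [ 7.23000521 18.0506473  28.76807375]
side red 9 [-64.36568961 -59.64641027 -54.52951615]
[ 496.90533447 -226.77892201   89.26792216]
```

View pics/f.png

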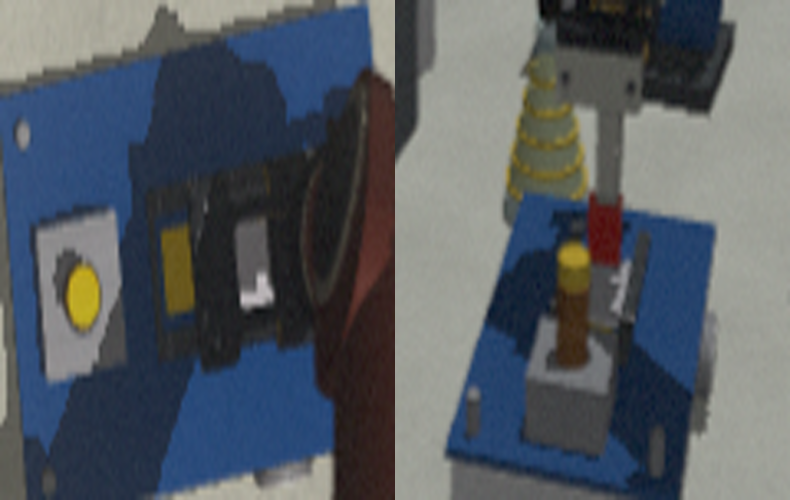

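The window shows about 26 mm uncovered (yellow at left crop 178,270), because the arm gives about 4 mm against the spring. The cell is still seated. I pull a little further.

Emit:
{"method": "apply_moves", "body": {
  "commands": [
    [0, 0, 0, 0, -2, 0, 1],
    [0, 0, 0, 0, -4, 0, 1],
    [0, 0, 0, 0, -4.5, 0, 1],
    [0, 0, 0, 0, -4.5, 0, 1],
    [0, 0, 0, 0, -4.5, 0, 1]
  ]
}}

```text
t: 11.32
tcp_pos: [497.4, -230.7, 89.3]
eef_rot: [-0.06, 0.998, 0.004, -0.001]
contact_force: [-2.6, 8.9, 6.7]
grip_width: 0.093
finger_force: 40.0
```

```bash
python3 - <<'E'
from h import *
from plant import vision,readout
u=np.array([-0.118,.993]); o=np.array([489.1,-162.6])
c=vision.camera("side");t=vision.camera("top")
def tab(c):
    P=cloud(c);h=hsv(c);H=h[...,0].astype(int);S=h[...,1]
    q=(P[...,:2]-o)@u; xr=(P[...,:2]-o)@np.array([.993,.118])
    r=(abs(xr)<25)&(q>-90)&(q<-20)&((H<8)|(H>172))&(S>140)&(P[...,2]>82)&(P[...,2]<97)
    return r.sum(),np.median(q[r]),q[r].mean()
print("tab face now",tab(c),"start",tab(pickle.load(open("side.pkl","rb"))))
P=cloud(t,74);h=hsv(t);q=(P[...,:2]-o)@u; xr=(P[...,:2]-o)@np.array([.993,.118])
m=(abs(xr)<25)&(q>-20)&(q<45)&(abs(h[...,0].astype(int)-27)<9)&(h[...,1]>110)
print("window",m.sum(),np.percentile(q[m],[1,50,99]))
b=readout.observe();print(b["tcp_pos"],((b["tcp_pos"][:2]-o)@u),b["contact_force"])
E
```

```text
tab face now (np.int64(45), np.float64(-64.34686485413297), np.float64(-64.2138784790415)) start (np.int64(17), np.float64(-34.92196595847582), np.float64(-34.889453188796594))
window 137 [ 2.10145815 15.56375401 29.09065716]
[ 497.36314277 -230.6829537    89.25668812] -68.58142387333983 [-2.15496333  8.22975956  7.70302365]
```

```bash
python3 -c "
from plant import bot
print(bot.sign_off())"
```

```text
the job is handed in; nothing more can be done
None
```

The job is handed in, with no verdict shown: the amber cell stands on the floor of the well, and the gripper is still holding the shutter about half open (29.4 mm by camera, 29.9 mm by arm travel, against 30 mm).

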